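# Seat the detector head and hold the lamp shutter half open

## Task

Seat the black detector head fully down and square in the pocket of the optical jig, its lens nose facing the shutter and lamp, and let go of it while the shutter is still closed. Then take the upright steel lug on top of the sprung shutter, slide it to half of its travel without running it on towards the far end stop, and finish while holding it there, because the spring shuts it if released. Leave the jar, screwdriver and beaker where they stand.

Things in the scene. Friction and masses are not known exactly. Their poses are not given: they have to be found in the camera images.
- det_center (a point): Centre (25 mm above the underside) of the loose detector head: black block 44 mm (x) by 56 mm (y) by 50 mm high, 0.14 to 0.27 kg, upright on the bench left or right of the jig. Lens nose on its +y face, small brass socket (12 mm diameter, 6 mm long, 33 mm up) on its -y face; the plain x faces, 44 mm apart, are for gripping.
- det_lens (a point): Front centre of the detector's round aluminium lens nose (26 mm diameter, 8 mm long, on its +y face): 36 mm along the detector's +y from its middle, 33 mm above its underside.
- detector: The same detector head; origin at the centre of its underside, axes as for det_center.
- jig: Optical jig, fixed to the bench, place and yaw vary: aluminium base 140 mm (x) by 200 mm (y), 12 mm thick; origin at the centre of its underside. Along +y: pocket (centre y -58 mm), shutter gate (centre y +17 mm; two grey cheeks 140 mm long in x, top at 64 mm, window 60 mm wide), grey lamp housing (y 42 to 98 mm, top at 69 mm). The shutter opens along the jig's +x.
- pocket (a point): Centre of the pocket's floor, 12 mm above the bench; axes parallel to the jig's. Pocket 47 mm (x) by 59 mm (y), 10 mm deep, in a steel plate 74 by 80 mm, rim 22 mm above the bench, mouth chamfered. Seated, the detector's centre is 25 mm above this point, its axes along the pocket's, lens towards +y (the gate).
- shutter (a joint): Shutter opening in m along the jig's +x: 0 closed (the spring keeps it there), 0.030 half travel, 0.060 at the far end stop. The spring pushes back with about 3 N closed, 7.5 N at half, 12 N fully open. At half the lug's middle stands at the dark line engraved across the tops of the cheeks and the blade covers half the window.
- lug_grip (a point): Point on the middle axis of the upright steel lug on top of the shutter blade, the part to take hold of, 14 mm below its top and 92 mm above the bench; axes parallel to the jig's. The lug is 14 mm (x, sliding direction) by 24 mm (y) by 40 mm high, underside 66 mm and top 106 mm above the bench. Closed, it is at x -30 mm, y +17 mm on the jig.
- jar: Bystander: closed jar, 60 mm diameter, 85 mm high; origin at the centre of its underside.
- driver: Bystander: screwdriver lying on the bench beyond the jig.
- beaker: Bystander: open glass beaker, 64 mm diameter, 80 mm high; origin at the centre of its underside.
There are look-alikes about, which are no part of the job. What is shaped like the detector but blue or turquoise is not meant.

How it is judged:
By the outcome, as a careful person would: the job done as asked, in the order asked, and still so for the second after the job is handed in, while the arm keeps its last pose, push and grip.
It also fails if it takes over 51 s, if anything falls off the work surface, if the arm or the gripper's body presses on something with over 40 N, if the wrist force passes 120 N, or if a joint passes its speed limit or range.

## Robot

A 7-joint arm with a two-finger parallel gripper is mounted at the origin on the work surface. World frame = base frame: x ahead of the robot, y to its left, z up, the work surface at z = 0. Lengths are in m, angles in rad, forces in N, time in s.
With the tool pointing down it reaches from about 0.35 to 0.9 m from the base axis. Payload 8.1 kg.
Tool frame: the origin (TCP) lies midway between the tips of the shut fingers; the grasp point (between the pads) lies arm.grasp_offset behind it (arm.grasp_offset is the distance from the TCP to the grasp point, in m); z points along the fingers, y is the line along which they close (so a half turn about z gives the same grasp; the last joint's range is limited). The gripper opens to 92 mm and grips with 3 to 60 N. Pads are 19 mm wide; open, the fingers measure 130 mm over their backs; the gripper's body (75 mm by 190 mm) begins 47 mm behind the grasp point.
Start: joints at [-1.448, 0.434, 0.025, 1.573, -0.012, 1.134, -0.075], TCP at [0.14, 0.609, 0.227] pointing down, gripper open.
Joint ranges: [-2.62, 2.62], [-0.44, 2.09], [-1.27, 1.32], [0.08, 2.57], [-1.32, 4.46], [0.12, 2], [-2.74, 2.74]. Speed limits (rad/s): [2.22, 2.22, 3.01, 3.01, 3.14, 3.14, 3.14].

## Interface

Orientations are given as a rotation vector (axis times angle).
In Python, from cell import observe, imaging, arm gives the robot as it stands.
- The arm moves only by the tool apply_moves, never from a script. Its argument "commands" is a list of rows, each a list of 5 numbers: the opening in per cent of the stroke, from 0 (shut) to 100 (fully open), then the shift along the world's x, y, z in units of 0.06 m (1.0 is 0.06 m), then the turn about the world's z in units of 0.5 rad (1.0 is 0.5 rad). A call has 1 to 12 rows; each row shifts and turns the commanded pose from where the row before left it; what a row does not reach is not made up. A row lasts 1/8 s, in which the tool goes at most 62.5 mm and 10.7 degrees, less where a joint would pass 70% of its speed; a pose out of reach is approached as far as the arm can. A call with a number of a shift or a turn outside -1 to 1 is refused whole. A call with a gripper value outside its range is refused whole. The fingers move at their own pace and stop on an object; "newtons" is the grip in N (left out, the last holds). Time passes only in rows, so rows that do not move let the fingers close. It gives the time, the measured TCP pose, the force, the opening and the grip force at its end, in the units of the state.
- observe(): the state, without advancing time (a new reading comes with each control period).
- imaging.get_image(name): name is "side" or "top" or "wrist"; returns (picture, depth): 480x640x3 uint8, red, green, blue; 480x640 float32, m along the optical axis (not along the pixel's ray), 0 where there is no reading.
- imaging.camera_params(name): a dict with "camera_matrix" (3x3 intrinsics, pixels), "dist" ([k1, k2, p1, p2, k3] as OpenCV has them; the pictures are not rectified), "origin" and "rotation" of the camera in the world; the wrist camera has in their place "tool_from_camera" (4x4, takes a point from camera to tool coordinates, whose origin is the TCP and whose axes are the flange's). Camera axes: x right, y up, looking along -z (the intrinsics and any distortion apply to the point x, -y, -z); pixel columns grow to the right and rows downward; lengths in m; the calibration is good to about 2 mm. A picture is of the moment at which its call begins: read the wrist's pose just before it. camera_params takes no time and is no camera call.
- arm.sign_off(): hands the job in; it is judged then, once.
The state is a dict: "clock": time; "joints": joint angles; "dq": joint speeds; "joint_efforts": joint torques, N m; "position": TCP position; "ee_rot": TCP orientation; "force": force on the tool from outside, world axes, zero at the start; "ft_torque": the same for the moment, N m; "width": opening from 0.0 (shut) to 1.0 (fully open); "gripper_force": force on a finger pad.
Only numpy, scipy, OpenCV 4.12 (cv2) and the standard library are available. Lean on these libraries where they do the work, as an engineer would, in place of code of your own. Each camera call takes 0.05 s, during which the arm holds its last target. There are 200 camera calls.

## Working session

There is one attempt and no reset: what is moved stays moved. The work goes in short steps, Python scripts to look and compute and a tool call to move; the robot and the scene stay as the last step left them, time stands still between calls to the robot, and variables do not carry over. Pictures are saved under pics/ and viewed, at most 10 in all, crops included, and the job is handed in when it is done.

Besides the shell and the picture viewer there is one more tool, called as a command line: name --pt "numbers of a row" for each row, then --argument value for the rest. apply_moves: Moves the arm, as the interface text tells. Its arguments: {"type":"object","properties":{"commands":{"type":"array"},"newtons":{"type":"number"}},"required":["commands"]}

```bash
ls; mkdir -p pics; cat > h.py <<'E'
import numpy as np,cv2
from cell import observe,imaging,arm
from scipy.spatial.transform import Rotation as R
def pose(name):
    p=imaging.camera_params(name);K=np.array(p["camera_matrix"]);d=np.array(p["dist"])
    if name=="wrist":
        s=observe();T=np.array(p["tool_from_camera"]);Rt=R.from_rotvec(s["ee_rot"]).as_matrix()
        return K,d,Rt@T[:3,3]+np.array(s["position"]),Rt@T[:3,:3]
    return K,d,np.array(p["origin"]),np.array(p["rotation"])
def rays(P,uv):
    K,d,o,r=P
    n=cv2.undistortPoints(np.array(uv,float).reshape(-1,1,2),K,d).reshape(-1,2)
    return np.c_[n[:,0],-n[:,1],-np.ones(len(n))]@r.T
def onz(P,uv,z):
    v=rays(P,uv);return P[2]+v*((z-P[2][2])/v[:,2])[:,None]
def cloud(P,depth):
    vv,uu=np.mgrid[0:480,0:640];v=rays(P,np.c_[uu.ravel(),vv.ravel()])
    return (P[2]+v*depth.reshape(-1,1)).reshape(480,640,3)
def save(n,im): cv2.imwrite(n,im[:,:,::-1])
E
python3 - <<'E'
from h import *
s=observe();print(s,arm.grasp_offset)
for n in("top","side"):
    P=pose(n);im,d=imaging.get_image(n);save(f"pics/{n}0.png",im);np.savez(f"{n}0.npz",im=im,d=d);print(n,P)
E
```

```text
pics
{'clock': 0.0, 'joints': array([-1.44763972,  0.43523871,  0.02495568,  1.57413127, -0.01162085,
        1.13400184, -0.07510584]), 'dq': array([-2.07060958e-04, -2.67897831e-04, -7.76866164e-05,  5.13496765e-05,
        7.76265550e-04,  8.34314095e-04, -9.69114109e-04]), 'joint_efforts': array([ 2.74239092e-04, -6.67856169e+01,  9.85035449e-01, -3.14446843e+01,
       -6.04438107e-02,  4.32651769e-02,  1.92344050e-04]), 'position': array([0.13982388, 0.60860984, 0.22592179]), 'ee_rot': array([-3.53965846e-01, -3.12152431e+00,  2.56501909e-03]), 'force': array([-0.04132847, -0.45744914,  1.38299531]), 'ft_torque': array([ 0.0310792 ,  0.00645994, -0.02754834]), 'gripper_force': 0.0, 'width': 1.0006983475863722} 0.0188
top (array([[550.71632295,   0.        , 317.16617222],
       [  0.        , 550.71632295, 246.20390614],
       [  0.        ,   0.        ,   1.        ]]), array([0.00852117, 0.        , 0.        , 0.        , 0.        ]), array([0.36919088, 0.04650259, 1.23760677]), array([ 0.1539076 , -0.12902444, -1.59087801]))
side (array([[463.91708481,   0.        , 321.81964209],
       [  0.        , 463.91708481, 234.6180124 ],
       [  0.        ,   0.        ,   1.        ]]), array([-0.06455034,  0.        ,  0.        ,  0.        ,  0.        ]), array([0.35649914, 0.82651125, 0.70357132]), array([ 0.15281812, -1.25988104, -2.57970993]))
```

View pics/top0.png

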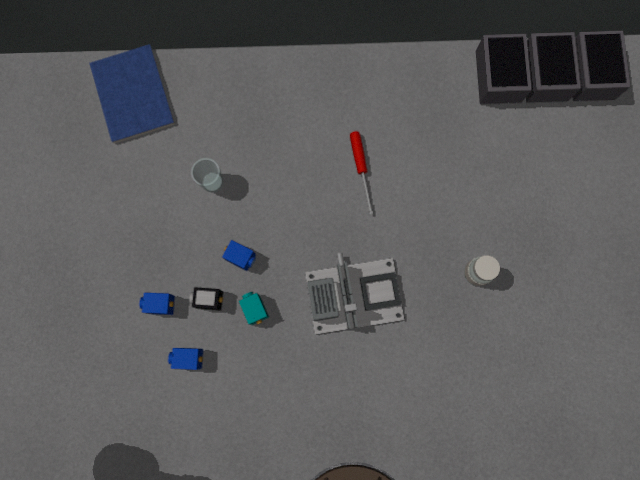

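View pics/side0.png

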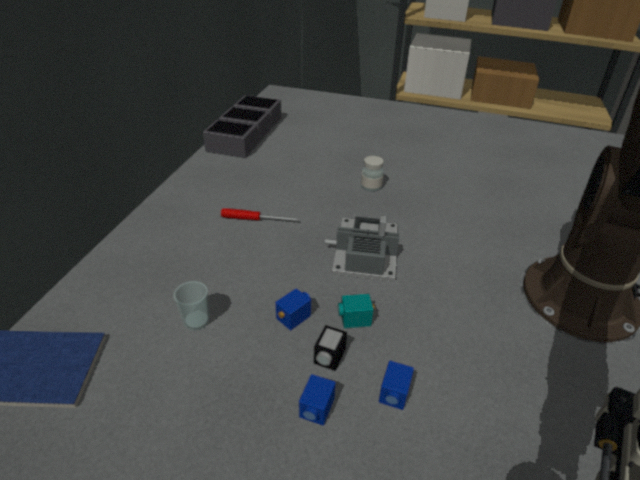

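```bash
sed -i 's/np.array(p\["rotation"\])/R.from_rotvec(p["rotation"]).as_matrix() if np.size(p["rotation"])==3 else np.array(p["rotation"])/' h.py
python3 - <<'E'
from h import *
z=np.load("top0.npz");im,d=z["im"],z["d"];P=pose("top");C=cloud(P,d)
print("bench z",np.median(C[380:430,250:300,2]))
h=C[:,:,2]
def rect(box,lo,hi,name):
    u0,v0,u1,v1=box;m=np.zeros((480,640),np.uint8);m[v0:v1,u0:u1]=((h>lo)&(h<hi))[v0:v1,u0:u1]
    p=C[m>0];r=cv2.minAreaRect(p[:,:2].astype(np.float32)*1000);print(name,len(p),r,p.mean(0))
rect((185,280,229,318),.035,.065,"det")
rect((295,245,415,345),.006,.017,"base")
rect((358,265,410,320),.018,.027,"pocketplate")
rect((295,265,345,330),.062,.076,"lamp")
rect((335,285,365,330),.085,.12,"lug")
for n in((240,255),(254,308),(157,303),(186,359),(208,175),(484,268)): print(n,C[n[1],n[0]].round(3))
a=cv2.resize(im[225:385,130:290],(480,480),interpolation=2);b=cv2.resize(im[235:355,295:415],(480,480),interpolation=2)
save("pics/crop.png" ,np.clip(np.hstack([a[:,:390],b[:,:400]])*1.6,0,255).astype(np.uint8))
E
```

```text
bench z 0.0005885948783236339
det 606 ((477.98858642578125, 307.9993896484375), (70.5088882446289, 44.08181381225586), 84.11157989501953) [0.47738667 0.30672766 0.04946897]
base 3276 ((484.7908935546875, -14.758499145507812), (262.94964599609375, 217.26100158691406), 87.91790008544922) [ 0.47799065 -0.02922353  0.01202196]
pocketplate 631 ((483.4969482421875, -73.65765380859375), (94.55940246582031, 108.33332824707031), 82.80065155029297) [ 0.48540386 -0.07330167  0.02202385]
lamp 1076 ((482.2965393066406, 43.150428771972656), (107.89505767822266, 79.42060852050781), 7.734609603881836) [0.47067142 0.05041321 0.06668717]
lug 84 ((446.07110595703125, -3.335139274597168), (14.518878936767578, 22.9874324798584), 0.5935462713241577) [ 0.44577328 -0.00287282  0.10511985]
(240, 255) [0.57  0.232 0.05 ]
(254, 308) [0.453 0.202 0.052]
(157, 303) [0.469 0.412 0.049]
(186, 359) [0.349 0.347 0.049]
(208, 175) [0.769 0.315 0.004]
(484, 268) [ 0.523 -0.287  0.083]
```

View pics/crop.png

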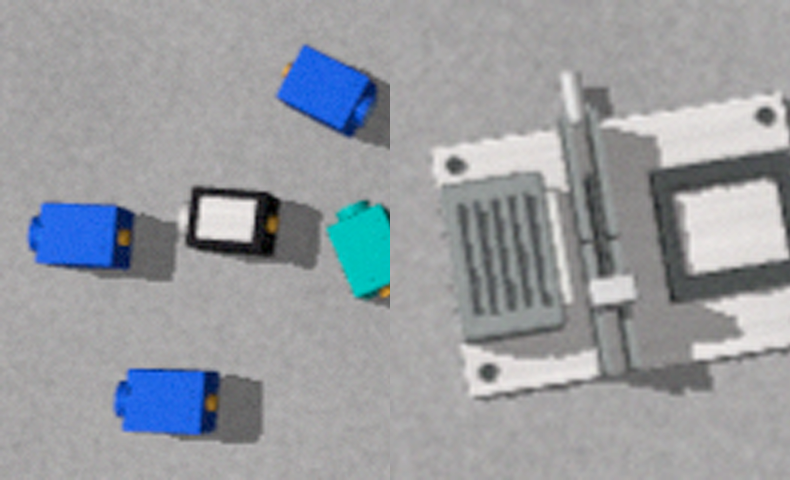

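The target is the black head at (207,298), with its lens on the left facing world +y. I reject the blue heads at (240,255), (157,303) and (186,359), and the teal one at (254,308). The crop confirms the black block, with white label, aluminium lens and brass socket. The jig's pocket is at about (380,292) and its lug at about (349,308).

apply_moves --pt "100 0.47 -0.42 0 -0.24" --pt "100 0.47 -0.42 0 -0.24" --pt "100 0.47 -0.42 0 -0.24" --pt "100 0.47 -0.42 0 -0.24" --pt "100 0.47 -0.42 0 -0.24" --pt "100 0.47 -0.42 0 -0.24" --pt "100 0.47 -0.42 0 -0.24" --pt "100 0.47 -0.42 0 -0.24" --pt "100 0.47 -0.42 0 -0.24" --pt "100 0.47 -0.42 0 -0.24" --pt "100 0.47 -0.42 0 -0.24" --pt "100 0.47 -0.42 0 -0.24" --newtons 30

```text
clock: 1.6
position: [0.4789, 0.3058, 0.2265]
ee_rot: [-2.328, -2.109, 0.001]
force: [-0.6, 0.2, 0.2]
width: 0.998
gripper_force: 0.0
```

apply_moves --pt "100 0 0 0 0" --pt "100 0 0 0 0"

```text
clock: 1.85
position: [0.4777, 0.3072, 0.2264]
ee_rot: [-2.323, -2.115, 0.001]
force: [-0.3, 0.5, 0.6]
width: 1.0
gripper_force: 0.0
```

```bash
cat >> h.py <<'E'
def yaw():
    y=R.from_rotvec(observe()["ee_rot"]).as_matrix()[:,1];return np.degrees(np.arctan2(y[1],y[0]))
E
python3 - <<'E'
from h import *
P=pose("wrist");s=observe();im,d=imaging.get_image("wrist");save("pics/w1.png",im);np.savez("w1.npz",im=im,d=d)
print(s["clock"],s["position"],s["ee_rot"],yaw(),s["force"],P[2],P[3].round(2))
C=cloud(P,d);h=C[:,:,2];m=(h>.044)&(h<.056)&(np.hypot(C[:,:,0]-.478,C[:,:,1]-.307)<.05)
p=C[m];print(len(p),p.mean(0),cv2.minAreaRect(p[:,:2].astype(np.float32)*1000))
E
```

```text
1.85 [0.4776961  0.30719665 0.22639002] [-2.32268107e+00 -2.11454354e+00  1.15673996e-03] -5.315108009317873 [-0.34801513  0.46942508  0.58033983] [0.48425192 0.38575169 0.38414002] [[ 1.    0.09  0.03]
 [-0.09  0.95  0.29]
 [-0.   -0.29  0.96]]
3274 [0.47982873 0.31031675 0.04972097] ((479.9983215332031, 311.73602294921875), (63.41305160522461, 44.20853805541992), 84.55331420898438)
```

View pics/w1.png

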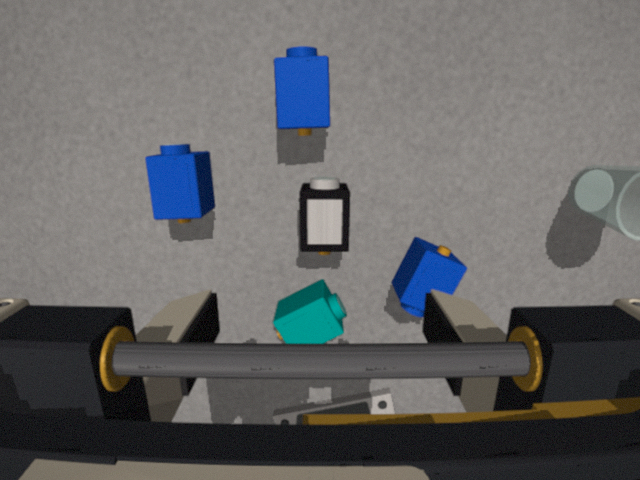

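The wrist view shows the black head at (324,217), lens up (world +y), centred between the pads with both finger paths clear. I'll descend and grip.

apply_moves --pt "100 0.02 0.01 -0.6 0" --pt "100 0 0 -0.7 0" --pt "100 0 0 -0.7 0" --pt "100 0 0 -0.7 0" --pt "100 0 0 -0.5 0" --pt "100 0 0 -0.3 0" --pt "100 0 0 0 0" --pt "0 0 0 0 0" --pt "0 0 0 0 0" --pt "0 0 0 0 0" --pt "0 0 0 0 0" --pt "0 0 0 0 0" --newtons 30

```text
clock: 3.4
position: [0.4796, 0.3074, 0.0169]
ee_rot: [2.325, 2.113, 0.0]
force: [0.2, -0.4, -0.4]
width: 0.504
gripper_force: 0.0
```

apply_moves --pt "0 0 0 0 0" --pt "0 0 0 0 0" --pt "0 0 0 0.3 0" --pt "0 0 0 0.7 0" --pt "0 0 0 0.7 0" --pt "0 0 0 0.7 0" --pt "0 0 0 0.7 0" --pt "0 0 0 0.4 0" --pt "0 0 0 0 0"

```text
clock: 4.53
position: [0.4803, 0.3076, 0.229]
ee_rot: [-2.325, -2.113, -0.006]
force: [-0.2, -0.5, -2.3]
width: 0.479
gripper_force: 30.0
```

apply_moves --pt "0 0.01 -0.63 0 0.05" --pt "0 0.01 -0.63 0 0.05" --pt "0 0.01 -0.63 0 0.05" --pt "0 0.01 -0.63 0 0.05" --pt "0 0.01 -0.63 0 0.05" --pt "0 0.01 -0.63 0 0.05" --pt "0 0.01 -0.63 0 0.05" --pt "0 0.01 -0.63 0 0.05" --pt "0 0.01 -0.63 0 0.03" --pt "0 0.01 -0.63 0 0.03" --pt "0 0 0 0 0" --pt "0 0 0 0 0"

```text
clock: 6.02
position: [0.4848, -0.0702, 0.2259]
ee_rot: [-2.066, -2.365, 0.002]
force: [0.8, 0.2, -2.9]
width: 0.477
gripper_force: 30.0
```

```bash
python3 - <<'E'
from h import *
P=pose("wrist");s=observe();im,d=imaging.get_image("wrist");save("pics/w2.png",im);np.savez("w2.npz",im=im,d=d,o=P[2],r=P[3])
print(s["clock"],s["position"],yaw(),s["force"],s["width"])
C=cloud(P,d);h=C[:,:,2]
def rect(m,n):
    p=C[m]
    if len(p)>5: print(n,len(p),p.mean(0),cv2.minAreaRect(p[:,:2].astype(np.float32)*1000))
near=np.hypot(C[:,:,0]-.486,C[:,:,1]+.073)<.06
rect(near&(abs(h-.022)<.003),"plate")
rect((abs(h-.105)<.005)&(np.hypot(C[:,:,0]-.446,C[:,:,1]+.003)<.03),"lug")
rect((abs(h-.068)<.0015)&(C[:,:,1]>.015)&(C[:,:,1]<.12)&(abs(C[:,:,0]-.47)<.09),"lamp")
E
```

```text
6.025 [ 0.48481723 -0.07015561  0.22587195] 7.779087802456943 [ 0.81452105  0.20610442 -2.85232487] 0.4773036314995433
plate 2473 [ 0.48642169 -0.0576262   0.02167422] ((487.1968078613281, -65.16305541992188), (74.21212005615234, 63.90061569213867), 7.780340194702148)
lug 681 [ 0.4487399  -0.00274685  0.10542019] ((448.52252197265625, -2.8224105834960938), (13.513078689575195, 23.17361831665039), 8.158528327941895)
lamp 2622 [0.47209435 0.05372674 0.0678663 ] ((471.4382629394531, 53.20049285888672), (80.9589614868164, 54.06011199951172), 7.654841423034668)
```

View pics/w2.png

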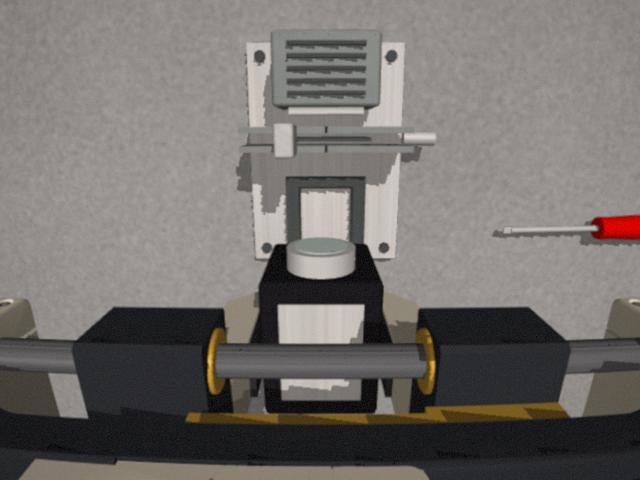

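Wrist view: head held square at (320,340), pocket at (326,215), lug at (284,140), gate and lamp beyond. Jig yaw comes to 7.8° and the pocket to about (0.4885, -0.0732). I'll line up and come down to just above the rim.

apply_moves --pt "0 0.06 -0.06 -0.5 0" --pt "0 0 0 -0.7 0" --pt "0 0 0 -0.7 0" --pt "0 0 0 -0.7 0" --pt "0 0 0 -0.3 0" --pt "0 0 0 0 0" --pt "0 0 0 0 0" --pt "0 0 0 0 0"

```text
clock: 7.08
position: [0.4899, -0.0739, 0.0537]
ee_rot: [2.065, 2.366, 0.002]
force: [0.1, -0.6, -2.7]
width: 0.48
gripper_force: 30.0
```

```bash
python3 - <<'E'
from h import *
P=pose("wrist");s=observe();im,d=imaging.get_image("wrist");np.savez("w3.npz",im=im,d=d,o=P[2],r=P[3])
print(s["clock"],s["position"],yaw(),s["force"],s["ft_torque"])
C=cloud(P,d);h=C[:,:,2]
def rect(m,n):
    p=C[m]
    if len(p)>5: print(n,len(p),p.mean(0),cv2.minAreaRect(p[:,:2].astype(np.float32)*1000))
rect((abs(h-.105)<.005)&(np.hypot(C[:,:,0]-.448,C[:,:,1]+.003)<.03),"lug")
rect((abs(h-.068)<.002)&(C[:,:,1]>.015)&(C[:,:,1]<.12)&(abs(C[:,:,0]-.47)<.09),"lamp")
near=np.hypot(C[:,:,0]-.486,C[:,:,1]+.073)<.08
rect(near&(abs(h-.022)<.003),"plate")
save("pics/w3.png",im)
zt=s["position"][2]-.016
rect(near&(abs(h-zt-.0455)<.003)&(C[:,:,1]<-.02),"lens?")
rect(near&(abs(h-zt-.050)<.002)&(C[:,:,1]<-.02),"top?")
E
```

```text
7.075 [ 0.48993855 -0.07394654  0.05368631] 7.7547942431517365 [ 0.0516648  -0.64188246 -2.70138587] [-0.08658768  0.02335156  0.03762324]
lug 4809 [ 0.44918877 -0.00263182  0.10533989] ((448.53912353515625, -3.0885353088378906), (14.700444221496582, 23.856172561645508), 6.773674011230469)
lamp 7409 [0.4730647  0.03785472 0.06750159] ((473.3682861328125, 36.6056022644043), (81.49098205566406, 20.756284713745117), 7.738108158111572)
plate 5545 [ 0.48408808 -0.04549722  0.02164204] ((483.99560546875, -41.22263717651367), (74.8560791015625, 75.1257553100586), 7.835746765136719)
lens? 4176 [ 0.48622416 -0.05731247  0.08414051] ((488.28338623046875, -69.37139892578125), (71.03201293945312, 65.02615356445312), 7.025720596313477)
top? 11176 [ 0.4883845  -0.06925845  0.08691114] ((489.06243896484375, -73.24409484863281), (68.04642486572266, 56.150508880615234), 7.23994779586792)
```

View pics/w3.png

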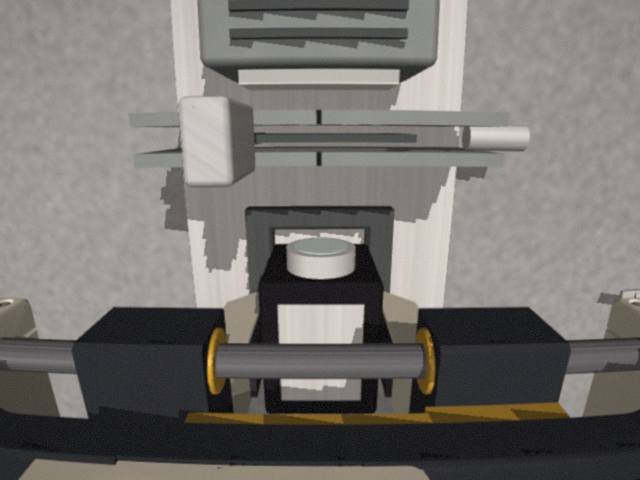

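View: the head's centre column (320) matches the plate centre (319.5) and the engraved line (319), and y agrees too. Lowering gently.

apply_moves --pt "0 0 0 -0.12 0" --pt "0 0 0 -0.1 0" --pt "0 0 0 -0.06 0" --pt "0 0 0 -0.06 0" --pt "0 0 0 0 0" --pt "0 0 0 0 0"

```text
clock: 7.88
position: [0.4892, -0.0743, 0.0324]
ee_rot: [2.067, 2.366, 0.0]
force: [-0.5, 0.5, -1.6]
width: 0.479
gripper_force: 30.0
```

apply_moves --pt "0 0 0 -0.03 0" --pt "0 0 0 -0.03 0" --pt "0 0 0 -0.02 0" --pt "0 0 0 0 0" --pt "0 0 0 0 0"

```text
clock: 8.5
position: [0.4892, -0.0742, 0.0288]
ee_rot: [-2.067, -2.366, -0.002]
force: [-6.3, 0.9, 21.6]
width: 0.479
gripper_force: 30.0
```

apply_moves --pt "0 0 0 0.02 0" --pt "80 0 0 0 0" --pt "80 0 0 0 0" --pt "80 0 0 0 0" --pt "80 0 0 0.3 0" --pt "80 0 0 0.6 0" --pt "80 0 0 0.7 0" --pt "80 0 0 0.7 0" --pt "80 0 0 0.5 0" --pt "80 0 0 0 0" --pt "80 0 0 0 0"

```text
clock: 9.88
position: [0.4887, -0.074, 0.1961]
ee_rot: [-2.066, -2.366, 0.001]
force: [-0.1, 0.7, -0.6]
width: 0.804
gripper_force: 0.0
```

```bash
python3 - <<'E'
from h import *
P=pose("wrist");s=observe();im,d=imaging.get_image("wrist");save("pics/w4.png",im)
print(s["clock"],s["position"],yaw(),s["width"])
C=cloud(P,d);h=C[:,:,2]
def rect(m,n):
    p=C[m]
    if len(p)>5: print(n,len(p),p.mean(0),cv2.minAreaRect(p[:,:2].astype(np.float32)*1000))
near=np.hypot(C[:,:,0]-.489,C[:,:,1]+.073)<.045
rect(near&(abs(h-.062)<.003),"top")
m=near&(abs(h-.062)<.003)
p=C[m];A=np.c_[p[:,:2]-p[:,:2].mean(0),np.ones(len(p))];print("plane",np.linalg.lstsq(A,p[:,2],rcond=None)[0])
rect((abs(h-.105)<.005)&(np.hypot(C[:,:,0]-.448,C[:,:,1]+.003)<.03),"lug")
E
```

```text
9.875 [ 0.48869939 -0.07402616  0.19608666] 7.734599098738624 0.8036922254533606
top 3948 [ 0.4881356  -0.07279174  0.06194644] ((488.0084228515625, -71.87103271484375), (44.07668685913086, 59.831504821777344), 7.659735202789307)
plane [-0.00031578 -0.00430904  0.06194644]
lug 889 [ 0.44887173 -0.00279545  0.10551453] ((448.6705017089844, -3.1067094802856445), (14.247359275817871, 23.519079208374023), 7.312036991119385)
```

View pics/w4.png

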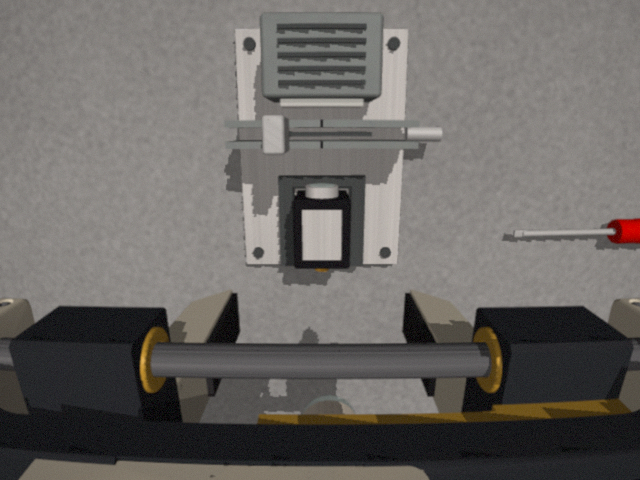

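The head is seated: top at 62 mm, level, yaw matching the jig, lens at (322,190) towards the gate, shutter closed with the lug at (274,133). On to the lug.

apply_moves --pt "60 -0.22 0.4 0 0" --pt "60 -0.22 0.4 0 0" --pt "60 -0.22 0.38 0 0" --pt "60 0 0 -0.5 0" --pt "60 0 0 -0.6 0" --pt "60 0 0 -0.5 0" --pt "60 0 0 -0.3 0" --pt "60 0 0 -0.13 0" --pt "60 0 0 0 0" --pt "60 0 0 0 0"

```text
clock: 11.18
position: [0.4499, -0.0035, 0.0754]
ee_rot: [2.066, 2.366, 0.001]
force: [-0.1, 0.4, 0.3]
width: 0.596
gripper_force: 0.0
```

apply_moves --pt "0 -0.01 0.01 -0.03 0" --pt "0 0 0 0 0" --pt "0 0 0 0 0" --pt "0 0 0 0 0" --pt "0 0 0 0 0" --pt "0 0 0 0 0" --newtons 40

```text
clock: 11.92
position: [0.4492, -0.0028, 0.0732]
ee_rot: [2.066, 2.366, 0.0]
force: [0.7, 0.5, -0.1]
width: 0.15
gripper_force: 40.0
```

apply_moves --pt "0 0.07 0.01 0 0" --pt "0 0.1 0.013 0 0" --pt "0 0.1 0.013 0 0" --pt "0 0.1 0.013 0 0" --pt "0 0.08 0.012 0 0" --pt "0 0.04 0.005 0 0" --pt "0 0 0 0 0" --pt "0 0 0 0 0" --pt "0 0 0 0 0"

```text
clock: 13.05
position: [0.4768, 0.001, 0.0732]
ee_rot: [-2.065, -2.364, 0.002]
force: [-7.1, -0.9, 11.1]
width: 0.152
gripper_force: 40.0
```

```bash
python3 - <<'E'
from h import *
s=observe();print(s["clock"],s["position"],yaw(),s["width"],s["force"],s["gripper_force"])
P=pose("wrist");im,d=imaging.get_image("wrist");save("pics/w5.png",im)
C=cloud(P,d);h=C[:,:,2]
m=(abs(h-.105)<.004)&(np.hypot(C[:,:,0]-.479,C[:,:,1]-.001)<.04);p=C[m];print(len(p),p.mean(0))
E
```

```text
13.05 [0.47680603 0.00102718 0.07317378] 7.719779218690801 0.15172866023801027 [-7.06150747 -0.91690537 11.07137536] 40.0104957818985
1335 [0.47480785 0.00948978 0.10500853]
```

View pics/w5.png

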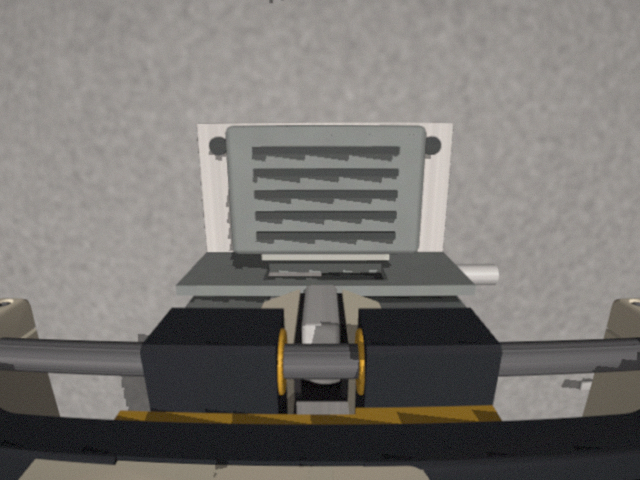

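apply_moves --pt "0 0.02 0.003 0 0" --pt "0 0.018 0.002 0 0" --pt "0 0 0 0 0" --pt "0 0 0 0 0" --pt "0 0 0 0 0" --pt "0 0 0 0 0"

```text
clock: 13.85
position: [0.479, 0.0013, 0.0732]
ee_rot: [-2.065, -2.364, 0.002]
force: [-7.6, -0.4, 11.3]
width: 0.15
gripper_force: 40.0
```

```bash
python3 - <<'E'
from h import *
s=observe();print(s["clock"],s["position"],s["width"],s["force"],s["gripper_force"])
print((s["position"]-np.array([.4492,-.0028,.0732]))@[.991,.135,0])
im,d=imaging.get_image("top");save("pics/t2.png",im)
b=cv2.resize(im[235:355,295:415],(600,600),interpolation=2);save("pics/t2c.png",np.clip(b*1.5,0,255).astype(np.uint8))
im,d=imaging.get_image("side");b=cv2.resize(im[190:310,300:440],(700,600),interpolation=2);save("pics/s2c.png",np.clip(b*1.3,0,255).astype(np.uint8))
E
```

```text
13.85 [0.47899856 0.00130026 0.07317853] 0.1495012410919429 [-7.64311806 -0.36294402 11.34364586] 40.01147747039795
0.030083912383709523
```

View pics/s2c.png

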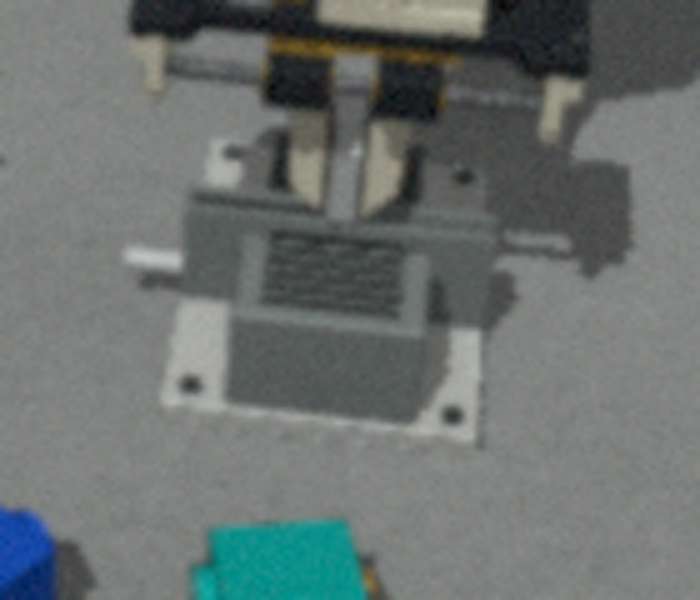

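The lug stands at column 342, midway along the cheeks (190 to 495). It has travelled 30.1 mm against 7.6 N, which is half open. Handing in.

```bash
python3 -c "
from h import *
print(arm.sign_off())"
```

```text
the job is handed in; nothing more can be done
None
```

I handed the job in at about 14 s: the black detector head sits square in the pocket with its lens towards the gate, released while the shutter was closed, and the gripper is holding the shutter lug at half travel (30.1 mm, spring force 7.6 N).

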